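# Set up and cover the suction filter

### The arm

A 6-joint arm with a two-finger parallel gripper is mounted at the origin on the work surface. World frame = base frame: x ahead of the robot, y to its left, z up, the work surface at z = 0. Lengths are in mm, angles in rad, forces in N, time in s.
With the tool pointing down it reaches from about 350 to 775 mm from the base axis. Payload 7.3 kg.
Tool frame: the origin (TCP) lies midway between the tips of the shut fingers; the grasp point (between the pads) lies 19 mm behind it (bot.tcp_to_grasp is the distance from the TCP to the grasp point, in mm); z points along the fingers, y is the line along which they close (so a half turn about z gives the same grasp; the last joint's range is limited). The gripper opens to 92 mm and grips with 3 to 60 N. Pads are 19 mm wide; open, the fingers measure 130 mm over their backs; the gripper's body (75 mm by 190 mm) begins 47 mm behind the grasp point.
Start: joints at [0.967, 0.342, 1.524, -0, 1.275, -0.146], TCP at [232.026, 470.966, 226.741] pointing down, gripper open.
Joint ranges: [-2.53, 2.53], [-0.77, 2.02], [0.04, 2.7], [-1, 4.14], [0.28, 2.66], [-3.11, 3.11]. Speed limits (rad/s): [2.57, 2.57, 3.14, 3.14, 3.14, 3.14].

### API

Orientations are given as [roll, pitch, yaw] about the fixed x, y, z axes, in that order (R = Rz(yaw) Ry(pitch) Rx(roll)).
In Python, from plant import bot, viewer gives the robot as it stands. The module is installed in compiled form; this text tells all that it offers.
- The arm moves only by the shell command python3 -m handwheel 'ROWS'. ROWS is text: rows parted by semicolons, each of 7 numbers parted by spaces: the shift along the tool's x, y, z scaled (see below), then the turn, a rotation vector about the tool's x, y, z scaled (see below), then the opening, from -1 (shut) to 1 (fully open), so that 0 is half open. In form: tx ty tz rx ry rz gripper; .... A call has 1 to 8 rows; each row is the pose to reach, as a shift and turn from the pose commanded when the call began, along the tool's axes at that moment, turning the shorter way round; what a row does not reach only later rows make up. The controller multiplies each number of a shift by 10 cm and each number of a turn by pi rad. A row lasts 1/12 s, in which the tool goes at most 41.7 mm and 7.16 degrees, less where a joint would pass 70% of its speed; a pose out of reach is approached as far as the arm can. A call with a number of a shift or a turn outside -1 to 1 is refused whole. A call with a gripper value outside its range is refused whole. The fingers move at their own pace and stop on an object; the grip force is fixed at half the most. Time passes only in rows, so rows that repeat a pose let the fingers close. It gives the time, the measured TCP pose, the force, the opening and the grip force at its end, in the units of the state.
- bot.get_obs(): the state, without advancing time (a new reading comes with each control period).
- viewer.capture(name): name is "scene" or "top" or "wrist"; returns a dict with "frame" (480x640x3 uint8, red, green, blue), "fov_y" (degrees; the focal length in pixels is half the picture's height over the tangent of half this angle, whatever the lens; pixels are square), "cx", "cy" (the principal point, pixels), "T" (4x4, takes a point from camera to world coordinates). Camera axes: x right, y down, z forward; pixel columns grow to the right and rows downward; lengths in mm; the calibration is good to about 2 mm. A picture is of the moment at which its call begins. There is no depth.
- bot.close_job(): hands the job in; it is judged then, once.
Trained networks look in a picture, given as the dict that the camera call returned (one of the last four; its "shot" number tells which), for a name from the list of things; names that differ only in an ending like _2 or _b are one class to them, and where a whole thing is asked for, a point or a joint stands for the part that bears it (a point fixed in the world has none). Each returns a list of dicts, best first, with "score" (0 to 1); they miss things now and then, are a little off and sometimes report something else, mostly with a low value. They report only what shows in the picture. A call takes as long as a camera call.
- viewer.recognise(target, picture): "centre" ([column, row] in pixels, amid what is visible of it).
- viewer.cut_out(target, picture): "pixels" (480x640 bool, what is visible of it) and "centre" ([column, row] in pixels, amid what is visible of it).
The state is a dict: "time": time; "joint_positions": joint angles; "dq": joint speeds; "tau": joint torques, N m; "tool_pos": TCP position; "tcp_rot": TCP orientation; "contact_force": force on the tool from outside, world axes, zero at the start; "moment": the same for the moment, N m; "grip_width": finger opening in mm; "finger_force": force on a finger pad.
Only numpy, scipy, OpenCV 4.12 (cv2) and the standard library are available. Lean on these libraries where they do the work, as an engineer would, in place of code of your own. Each camera call takes 0.05 s, during which the arm holds its last target. There are 200 camera calls.

### The job

Lift the white funnel out of the beaker and seat it upright and fully home in the black rubber cone on the filter flask. Then slide the top glass plate flat and sideways until it is completely clear of the stack - never lifting it while it is over the others, which cling and must stay in place - and lay it gently and flat on the funnel so that it covers the whole mouth. Leave the flask, beaker, wash bottle, dish and jar standing where they are.

Things in the scene. Friction and masses are not known exactly. Their poses are not given: they have to be found in the camera images.
- funnel_bowl (a point): White porcelain funnel, upright, z up its axis, 130 g. Point: on the axis, half-way up the open bowl (56 mm outer diameter, 38 mm tall: rim 19 mm above, flat underside 19 mm below the point). Below: cone 32 mm long narrowing from 36 to 13 mm, stem 38 mm long, 13 to 10 mm thick, its tip 89 mm below the point. Starts loose in the beaker, the bowl's underside on the beaker's rim; lifts straight out.
- cone_mouth (a point): Centre of the mouth of the black rubber cone fixed in the flask's neck, 157 mm above the bench, z up. Outside 45 mm; the opening is 35 mm wide and narrows at the funnel's own taper to 16 mm, 25 mm further down; the neck below is empty. With the funnel fully home, funnel_bowl is 22 mm above this point and the funnel's rim 41 mm above it.
- flask: Clear glass side-arm filter flask, loose, 340 g, base 86 mm across, conical, neck 45 mm across and 145 mm high; origin at the centre of its underside. Its short side arm, 118 mm up, reaches 65 mm out along +y.
- beaker_rim (a point): Centre of the rim of the clear glass beaker in which the funnel is parked; 50 mm outer diameter, 84 mm tall, loose, about 90 g.
- plate_top_center (a point): Centre of the top plate of the stack: pale green ground-glass cover plate, 110 mm long (x), 66 mm wide (y), 8 mm thick (z), about 145 g. Four such plates lie loose and level on one another, 1 or 2 mm out of line, on a thin fixed blue mat (170 x 130 x 3 mm). The top plate's underside is 27 mm above the bench, its upper face 35 mm.
- plate_2_center (a point): Centre of the second plate from the top, same size and axes, directly below the top plate.
- plate_3_center (a point): Centre of the third plate from the top, same size and axes.
- plate_4_center (a point): Centre of the lowest plate, same size and axes, on the mat.
- wash_bottle: White wash bottle, 60 mm diameter, 122 mm to the shoulder, cap to 142 mm and a curved spout up to 184 mm high that reaches 60 mm out along its +y; origin at the centre of its underside. Bystander.
- dish: White porcelain dish, 90 mm across, 35 mm high; origin at the centre of its underside. Bystander.
- sample_jar: Brown sample jar with black cap, 64 mm across, 46 mm high; origin at the centre of its underside. Bystander.

How it is judged (in metres and radians):
On the way, in this order (a step that is already met when the one before it is completed fails the run):
1. the funnel sits upright and fully home in the flask's rubber cone, let go (horizontal distance between funnel_bowl and cone_mouth below 0.005 m and z of funnel_bowl in the frame of cone_mouth below 0.026 m and angle between funnel_bowl's own z axis and vertical below 0.09 rad and contact force between the fingers and funnel below 0.1 N), for 0.2 s.
2. the top plate has been slid, level and at its own height, clear of the stack ((x of plate_top_center in the frame of plate_2_center above 0.1 m or x of plate_top_center in the frame of plate_2_center below -0.1 m or y of plate_top_center in the frame of plate_2_center above 0.06 m or y of plate_top_center in the frame of plate_2_center below -0.06 m) and height (world z) of plate_top_center between 0.024 and 0.038 m and angle between plate_top_center's own z axis and vertical below 0.15 rad), for 0.05 s.
At the end, for the whole second after the job is handed in: Funnel home in the cone (5 mm off axis, 4 mm high, 5 deg tilt at most); top plate at rest on its rim, level to 6 deg, mid-line within 8 mm of the bowl's axis across, 28 mm along. Moved at most: lower plates 8 mm, flask and beaker 40 mm (upright), bottle, dish, jar 20 mm (horizontal distance between funnel_bowl and cone_mouth below 0.005 m and z of funnel_bowl in the frame of cone_mouth below 0.026 m and angle between each of funnel_bowl, cone_mouth, beaker_rim's own z axis and vertical below 0.09 rad and z of plate_top_center in the frame of funnel_bowl between 0.018 and 0.028 m and angle between plate_top_center's own z axis and vertical below 0.1 rad and y of funnel_bowl in the frame of plate_top_center between -0.008 and 0.008 m and x of funnel_bowl in the frame of plate_top_center between -0.028 and 0.028 m and linear speed of each of plate_top, funnel below 0.02 m/s and distance of each of cone_mouth, beaker_rim from where it was at the start of the episode below 0.04 m and distance of each of plate_2_center, plate_3_center, plate_4_center from where it was at the start of the episode below 0.008 m and distance of each of wash_bottle, dish, sample_jar from where it was at the start of the episode below 0.02 m); the robot touches nothing.
It fails at once if the top plate is lifted (more than 6 mm off the plate below) while it is still over the stack (x of plate_top_center in the frame of plate_2_center between -0.07 and 0.07 m and y of plate_top_center in the frame of plate_2_center between -0.045 and 0.045 m and height (world z) of plate_top_center between 0.037 and 0.06 m).
It fails at once if a lower plate is dragged or knocked more than 8 mm out of place (distance of any of plate_2_center, plate_3_center, plate_4_center from where it was at the start of the episode above 0.008 m).
It fails at once if the plate or the funnel is dropped (falls untouched by the fingers at more than 0.45 m/s) ((contact force between the fingers and plate_top below 0.05 N and linear speed of plate_top above 0.45 m/s) or (contact force between the fingers and funnel below 0.05 N and linear speed of funnel above 0.45 m/s)).
It fails at once if the flask or the beaker is tipped more than 20 degrees (angle between any of cone_mouth, beaker_rim's own z axis and vertical above 0.35 rad).
It fails at once if the wash bottle, dish or jar is pushed more than 20 mm (distance of any of wash_bottle, dish, sample_jar from where it was at the start of the episode above 0.02 m).
It also fails if it takes over 67 s, if anything falls off the work surface, if the arm or the gripper's body presses on something with over 40 N, if the wrist force passes 120 N, or if a joint passes its speed limit or range.

## Working session

There is one attempt and no reset: what is moved stays moved. The work goes in short steps, Python scripts to look and compute and a shell command to move; the robot and the scene stay as the last step left them, time stands still between calls to the robot, and variables do not carry over. Pictures are saved under pics/ and viewed, at most 10 in all, crops included, and the job is handed in when it is done.

```bash
mkdir -p pics
cat > h.py <<'E'
import numpy as np, cv2
from plant import bot, viewer
from scipy.spatial.transform import Rotation as R
def ray(p,uv):
    f=240/np.tan(np.radians(p["fov_y"])/2)
    d=np.array([(uv[0]-p["cx"])/f,(uv[1]-p["cy"])/f,1.]); T=np.array(p["T"])
    return T[:3,3],T[:3,:3]@d
def onz(p,uv,z):
    o,d=ray(p,uv); return (o+d*(z-o[2])/d[2])
def proj(p,X):
    f=240/np.tan(np.radians(p["fov_y"])/2); T=np.array(p["T"])
    c=(np.atleast_2d(X)-T[:3,3])@T[:3,:3]; return np.c_[p["cx"]+f*c[:,0]/c[:,2],p["cy"]+f*c[:,1]/c[:,2]]
def tri(ps,uvs):
    A=0;b=0
    for p,uv in zip(ps,uvs):
        o,d=ray(p,uv); d=d/np.linalg.norm(d); M=np.eye(3)-np.outer(d,d); A=A+M; b=b+M@o
    return np.linalg.solve(A,b)
def save(p,n,crop=None):
    im=p["frame"][:,:,::-1]
    if crop: x0,x1,y0,y1=crop; im=cv2.resize(im[y0:y1,x0:x1],None,fx=2,fy=2)
    cv2.imwrite("pics/"+n+".png",im)
def rows(target,yaw=None,rpy=None):
    "shift/turn in tool axes to reach TCP target [mm]"
    o=bot.get_obs(); Rt=R.from_euler('xyz',o["tcp_rot"])
    t=Rt.inv().apply(np.array(target)-o["tool_pos"])/100
    r=np.zeros(3)
    if rpy is not None: r=(Rt.inv()*R.from_euler('xyz',rpy)).as_rotvec()/np.pi
    print("shift",t.round(4),"turn",r.round(4))
E
python3 - <<'E'
from h import *
np.set_printoptions(suppress=True,precision=2)
o=bot.get_obs(); print(o["time"],o["tool_pos"],o["tcp_rot"],o["grip_width"],bot.tcp_to_grasp)
s=viewer.capture("scene");t=viewer.capture("top")
save(s,"s0");save(t,"t0")
for n,p in(("s",s),("t",t)):
    print(n,p["fov_y"],np.array(p["T"])[:3,3],np.array(p["T"])[:3,2])
    for k in["funnel_bowl","cone_mouth","flask","beaker_rim","plate_top_center","wash_bottle","dish","sample_jar"]:
        print(k,[(d["score"],d["centre"]) for d in viewer.recognise(k,p)[:2]])
E
```

```text
0.0 [231.78 470.62 226.04] [-3.14 -0.    2.68] 91.65104800949581 18.8
s 46.666684653614055 [1276.46 -579.13  946.33] [-0.57  0.47 -0.67]
funnel_bowl [(0.95, [200.8, 274.9])]
cone_mouth [(0.61, [371.6, 215.6]), (0.58, [408.9, 179.3])]
flask [(0.75, [371.2, 213.2])]
beaker_rim [(0.79, [206.8, 301.7]), (0.69, [102.6, 314.7])]
plate_top_center [(0.96, [303.4, 254.4])]
wash_bottle [(0.77, [103.6, 313.5])]
dish [(0.57, [410.0, 182.5])]
sample_jar [(0.78, [401.8, 289.7])]
t 42.48734326818344 [ 482.92   -2.68 1577.43] [ 0.07  0.01 -1.  ]
funnel_bowl [(0.88, [414.2, 284.0]), (0.63, [230.1, 261.4])]
cone_mouth [(0.86, [230.0, 264.5]), (0.64, [403.0, 283.5])]
flask [(0.75, [227.8, 265.8])]
beaker_rim [(0.54, [404.5, 286.7])]
plate_top_center [(0.81, [307.7, 275.6])]
wash_bottle [(0.69, [501.0, 306.5]), (0.58, [140.6, 282.1])]
dish [(0.81, [141.7, 282.7])]
sample_jar [(0.7, [264.6, 184.7])]
```

View pics/s0.png

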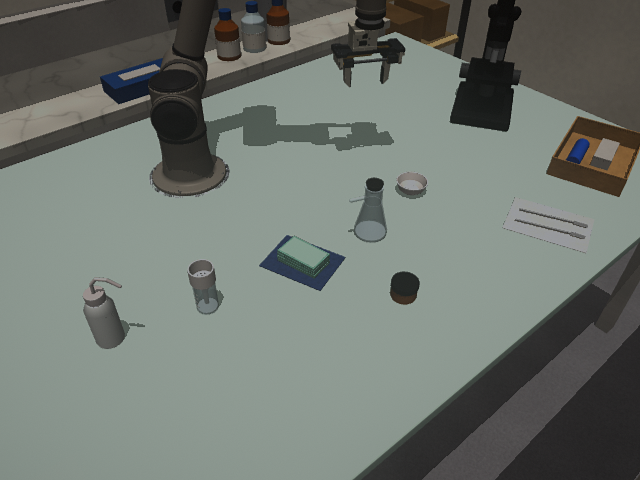

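View pics/t0.png

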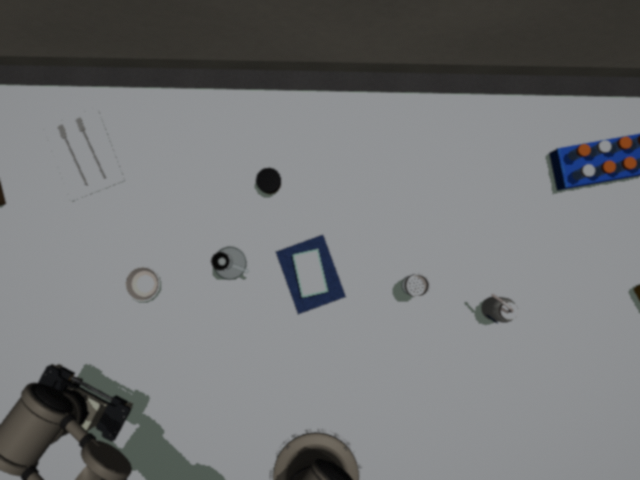

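The scene view shows the stack at (303,254), the funnel in the beaker at (202,275) and the flask at (372,212). In the top view they are at (310,272), (415,285) and (222,262).

Run:
```python
from h import *
np.set_printoptions(suppress=True,precision=2)
s=viewer.capture("scene");t=viewer.capture("top")
print("funnel tri",tri([s,t],[viewer.recognise("funnel_bowl",p)[0]["centre"] for p in(s,t)]))
print("cone top",onz(t,[220,262],157),"cone scene",onz(s,[375,184],157))
print("funnel top rim",onz(t,[416,285],122),"scene rim",onz(s,[202,267],122))
for k,z in(("sample_jar",46),("dish",35),("wash_bottle",100),("flask",0)): print(k,onz(t,viewer.recognise(k,t)[0]["centre"],z))
for p in(s,t):
    d=viewer.cut_out("plate_top_center",p)[0]; m=d["pixels"].astype(np.uint8)
    (c,wh,a)=cv2.minAreaRect(cv2.findNonZero(m)); b=cv2.boxPoints((c,wh,a)); B=np.array([onz(p,q,35) for q in b])
    print(d["score"],B[:,:2].round(1).tolist(),B.mean(0))
    pts=np.array([onz(p,q,35)[:2] for q in cv2.findNonZero(m)[:,0]],np.float32); print(cv2.minAreaRect(pts))
rows([0,0,0])
```

```text
funnel tri [ 479.67 -229.46   97.9 ]
cone top [521.75 230.47 157.  ] cone scene [533.45 227.29 157.  ]
funnel top rim [ 478.67 -226.12  122.  ] scene rim [ 481.97 -226.36  122.  ]
sample_jar [725.82 133.22  46.  ]
dish [470.68 446.95  35.  ]
wash_bottle [ 429.25 -431.42  100.  ]
flask [522.46 232.58   0.  ]
0.86 [[466.4, -25.1], [421.6, 40.7], [550.2, 72.6], [588.2, 8.2]] [506.63  24.08  35.  ]
((506.8798522949219, 24.578479766845703), (115.2193374633789, 74.51862335205078), 15.277429580688477)
0.94 [[547.4, 74.3], [565.6, 7.6], [458.3, -21.6], [440.3, 44.7]] [502.91  26.27  35.  ]
((502.8930969238281, 26.315351486206055), (111.35075378417969, 68.8516616821289), 15.444887161254883)
shift [-0.   -5.25  2.27] turn [0. 0. 0.]
```

```bash
python3 -m handwheel '-0.89 -0.45 0 0 0 -0.232 1; -0.89 -0.45 0 0 0 -0.232 1; -0.89 -0.45 0 0 0 -0.232 1; -0.89 -0.45 0 0 0 -0.232 1; -0.89 -0.45 0 0 0 -0.232 1; -0.89 -0.45 0 0 0 -0.232 1; -0.89 -0.45 0 0 0 -0.232 1'
python3 -m handwheel '-0.6 -1 0 0 0 0 1; -0.6 -1 0 0 0 0 1; -0.6 -1 0 0 0 0 1'
python3 -c "
from h import *
print(bot.get_obs()['tcp_rot'],bot.get_obs()['time']);rows([480,-226,200],rpy=[np.pi,0,np.radians(195.3)])"
```

```text
time: 1.98
tool_pos: [292.2, 391.1, 226.8]
tcp_rot: [3.141, 0.0, -2.867]
contact_force: [0.1, 0.7, 0.1]
grip_width: 91.8
finger_force: 0.0
time: 2.23
tool_pos: [377.6, 309.9, 226.8]
tcp_rot: [-3.141, 0.001, -2.873]
contact_force: [-0.5, 1.1, -0.4]
grip_width: 92.1
finger_force: 0.0
[-3.14123851e+00  7.00798039e-04 -2.87289200e+00] 2.2333
shift [ 0.4357 -5.4383  0.2698] turn [-0.0001  0.0002  0.0005]
```

```bash
r='python3 -m handwheel'
python3 -m handwheel '0 -1 0 0 0 0 1; 0 -1 0 0 0 0 1; 0 -1 0 0 0 0 1'
python3 -m handwheel '0 -1 0 0 0 0 1; 0 -1 0 0 0 0 1; 0 -1 0 0 0 0 1'
python3 -m handwheel '0.1 -1 0 0 0 0 1; 0.1 -1 0 0 0 0 1; 0.1 -1 0 0 0 0 1'
python3 -m handwheel '0.1 -1 0 0 0 0 1; 0.1 -1 0 0 0 0 1; 0.1 -1 0 0 0 0 1'
python3 -m handwheel '0.2 -1 0 0 0 0 1; 0.2 -1 0 0 0 0 1; 0.2 -1 0 0 0 0 1; 0.2 -1 0 0 0 0 1'
python3 - <<'E'
from h import *
w=viewer.capture("wrist"); save(w,"w1")
print(np.array(w["T"]).round(2),w["fov_y"])
for k in("funnel_bowl","beaker_rim"):
  for d in viewer.cut_out(k,w)[:2]:
    m=d["pixels"].astype(np.uint8); print(k,d["score"],d["centre"],cv2.boundingRect(cv2.findNonZero(m)))
    print(onz(w,d["centre"],122))
print(proj(w,[[480,-226,122]]))
rows([480,-226,200],rpy=[np.pi,0,np.radians(195.3)])
E
```

```text
time: 2.48
tool_pos: [404.2, 211.0, 226.6]
tcp_rot: [-3.14, -0.0, -2.877]
contact_force: [1.0, 0.2, -0.2]
grip_width: 91.7
finger_force: 0.0
time: 2.73
tool_pos: [431.0, 114.7, 226.9]
tcp_rot: [-3.14, 0.001, -2.876]
contact_force: [0.2, 0.5, 1.1]
grip_width: 91.8
finger_force: 0.0
time: 2.98
tool_pos: [447.9, 15.6, 226.8]
tcp_rot: [-3.14, 0.0, -2.876]
contact_force: [0.9, -0.3, -0.1]
grip_width: 91.4
finger_force: 0.0
time: 3.23
tool_pos: [465.1, -83.8, 226.8]
tcp_rot: [-3.14, 0.001, -2.877]
contact_force: [0.7, -0.0, -0.1]
grip_width: 91.6
finger_force: 0.0
time: 3.57
tool_pos: [472.1, -185.3, 226.4]
tcp_rot: [-3.14, -0.0, -2.878]
contact_force: [0.6, 0.5, 0.1]
grip_width: 91.6
finger_force: 0.0
[[-2.6000e-01  9.3000e-01  2.4000e-01  4.0714e+02]
 [ 9.7000e-01  2.5000e-01  6.0000e-02 -2.0310e+02]
 [-0.0000e+00  2.5000e-01 -9.7000e-01  3.8482e+02]
 [ 0.0000e+00  0.0000e+00  0.0000e+00  1.0000e+00]] 68.85460912377808
funnel_bowl 0.87 [255.1, 220.8] (222, 183, 73, 76)
[ 476.57369147 -233.1723246   122.        ]
beaker_rim 0.91 [283.8, 183.8] (264, 177, 33, 28)
[ 443.22819826 -218.63483538  122.        ]
[[263.18793135 227.34170003]]
shift [ 0.0398 -0.4578  0.2646] turn [ 0.0003 -0.0001  0.0006]
```

View pics/w1.png

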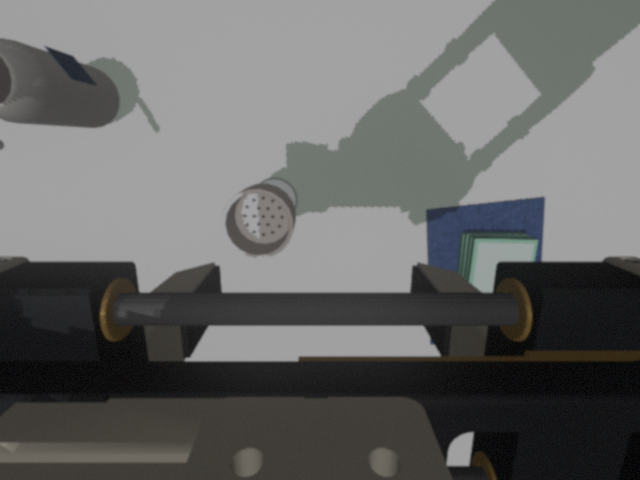

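The funnel rim is centred near (259,222) in the wrist view, and its perforated floor shows. I'll centre over it and look again from lower.

```bash
python3 -m handwheel '0.06 -0.44 0.3 0 0 0 1; 0.06 -0.44 0.6 0 0 0 1; 0.06 -0.44 0.6 0 0 0 1; 0.06 -0.44 0.6 0 0 0 1'
python3 - <<'E'
from h import *
w=viewer.capture("wrist"); save(w,"w2")
d=viewer.cut_out("funnel_bowl",w)[0]
m=d["pixels"].astype(np.uint8); print(d["score"],d["centre"],cv2.boundingRect(cv2.findNonZero(m)))
from scipy.optimize import least_squares
a=np.linspace(0,2*np.pi,60)
for c in([478,-229],[480,-226],[476,-232]):
  q=proj(w,np.c_[c[0]+28*np.cos(a),c[1]+28*np.sin(a),0*a+122]); print(c,q.min(0),q.max(0))
rows([478,-229,95],rpy=[np.pi,0,np.radians(195.3)])
E
```

```text
time: 4.05
tool_pos: [477.1, -223.7, 165.5]
tcp_rot: [3.138, -0.003, -2.871]
contact_force: [-0.7, 0.1, 0.9]
grip_width: 91.6
finger_force: 0.0
0.69 [300.3, 250.2] (257, 201, 92, 92)
[478, -229] [261.28618797 209.85711669] [353.62298269 297.87153234]
[480, -226] [265.3439048  214.42363393] [357.38088035 301.87825399]
[476, -232] [257.20228067 205.26022333] [349.84085399 293.83984551]
shift [ 0.0192 -0.0426  0.7314] turn [-0.0003  0.0004  0.0016]
```

View pics/w2.png

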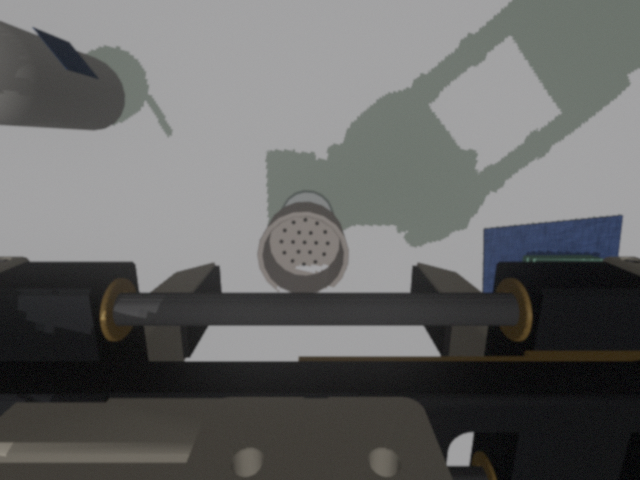

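Funnel rim spans columns 257–349 with its bottom at row 293, so its axis is near (476,-232).

```bash
python3 -m handwheel '0 0 0 0 0 0 1; 0 0 0 0 0 0 1'
python3 -c "
from h import *
rows([476,-232,92],rpy=[np.pi,0,np.radians(195.3)])"
```

```text
time: 4.32
tool_pos: [478.7, -225.0, 168.5]
tcp_rot: [-3.139, 0.002, -2.869]
contact_force: [-0.1, -0.4, 0.9]
grip_width: 92.0
finger_force: 0.0
shift [ 0.0468 -0.0587  0.7646] turn [-0.0007  0.0007  0.0016]
```

```bash
python3 -m handwheel '0.04 -0.06 0.2 0 0 0 1; 0.04 -0.06 0.4 0 0 0 1; 0.04 -0.06 0.6 0 0 0 1; 0.04 -0.06 0.75 0 0 0 1; 0.04 -0.06 0.75 0 0 0 1; 0.04 -0.06 0.75 0 0 0 1'
python3 -m handwheel '0 0 0 0 0 0 -0.1; 0 0 0 0 0 0 -0.1;0 0 0 0 0 0 -0.1; 0 0 0 0 0 0 -0.1;0 0 0 0 0 0 -0.1; 0 0 0 0 0 0 -0.1; 0 0 0 0 0 0 -1; 0 0 0 0 0 0 -1'
```

```text
time: 4.82
tool_pos: [475.8, -232.0, 92.2]
tcp_rot: [3.141, 0.0, -2.87]
contact_force: [0.8, -0.8, 0.0]
grip_width: 91.7
finger_force: 0.0
time: 5.48
tool_pos: [475.7, -232.3, 92.0]
tcp_rot: [-3.142, 0.0, -2.871]
contact_force: [-1.1, 1.4, 2.8]
grip_width: 56.0
finger_force: 29.9
```

```bash
python3 -m handwheel '0 0 -0.1 0 0 0 -1; 0 0 -0.25 0 0 0 -1; 0 0 -0.4 0 0 0 -1; 0 0 -0.6 0 0 0 -1; 0 0 -0.8 0 0 0 -1; 0 0 -1 0 0 0 -1'
python3 -m handwheel '0 0 -0.25 0 0 0 -1; 0 0 -0.5 0 0 0 -1; 0 0 -0.75 0 0 0 -1; 0 0 -0.85 0 0 0 -1; 0 0 -0.85 0 0 0 -1; 0 0 -0.85 0 0 0 -1'
python3 - <<'E'
from h import *
rows([510,140,280],rpy=[np.pi,0,np.radians(195.3)])
s=viewer.capture("scene"); save(s,"s1")
E
```

```text
time: 5.98
tool_pos: [475.4, -232.2, 193.0]
tcp_rot: [3.141, -0.0, -2.871]
contact_force: [-0.1, 0.9, -1.6]
grip_width: 56.4
finger_force: 29.9
time: 6.48
tool_pos: [475.4, -232.2, 276.1]
tcp_rot: [3.141, -0.0, -2.871]
contact_force: [0.8, 0.7, -1.6]
grip_width: 56.2
finger_force: 29.9
shift [-1.33    3.4934 -0.0375] turn [ 0.0001 -0.0001  0.0013]
```

View pics/s1.png

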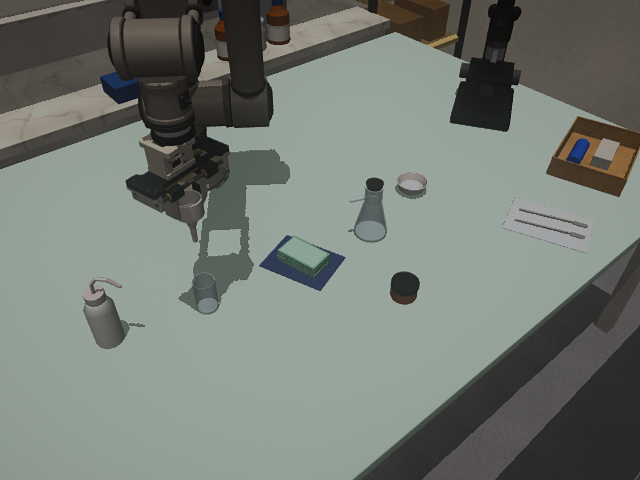

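The funnel hangs upright at (192,215); the beaker still stands at (205,295).

```bash
python3 -m handwheel '-0.1 0.3 0 0 0 0 -1; -0.2 0.6 0 0 0 0 -1; -0.4 1 0 0 0 0 -1'
python3 -m handwheel '-0.1 0.3 0 0 0 0 -1; -0.25 0.65 0 0 0 0 -1; -0.4 1 0 0 0 0 -1'
python3 -m handwheel '-0.1 0.3 0 0 0 0 -1; -0.25 0.65 0 0 0 0 -1; -0.4 1 0 0 0 0 -1'
python3 -m handwheel '0 0.3 0 0 0 0 -1; 0 0.5 0 0 0 0 -1; 0 0.5 0 0 0 0 -1; 0 0.5 0 0 0 0 -1'
python3 - <<'E'
from h import *
print(bot.get_obs()["tool_pos"])
w=viewer.capture("wrist"); save(w,"w3"); t=viewer.capture("top")
for n,p in(("w",w),("t",t)):
  for k in("cone_mouth","funnel_bowl"):
    for d in viewer.cut_out(k,p)[:2]:
      m=d["pixels"].astype(np.uint8); c=d["centre"]; print(n,k,d["score"],c,cv2.boundingRect(cv2.findNonZero(m)),onz(p,c,157))
E
```

```text
time: 6.78
tool_pos: [485.4, -128.2, 274.4]
tcp_rot: [3.139, -0.004, -2.874]
contact_force: [1.1, -0.5, -1.9]
grip_width: 56.3
finger_force: 29.9
time: 7.03
tool_pos: [497.6, -19.6, 274.7]
tcp_rot: [3.14, -0.003, -2.871]
contact_force: [0.7, -0.3, -1.1]
grip_width: 56.0
finger_force: 29.9
time: 7.28
tool_pos: [509.4, 87.5, 274.7]
tcp_rot: [3.141, -0.004, -2.871]
contact_force: [0.8, -0.9, -1.6]
grip_width: 56.1
finger_force: 29.9
time: 7.62
tool_pos: [496.0, 134.8, 275.0]
tcp_rot: [3.141, -0.003, -2.868]
contact_force: [0.4, -0.0, -0.5]
grip_width: 56.6
finger_force: 29.9
[495.99750223 134.79734919 274.95577899]
w cone_mouth 0.48 [225.3, 182.2] (190, 132, 62, 99) [480.20929903  55.84815522 157.        ]
w funnel_bowl 0.67 [312.7, 289.1] (249, 233, 134, 123) [548.83825607 146.40459909 157.        ]
```

View pics/w3.png

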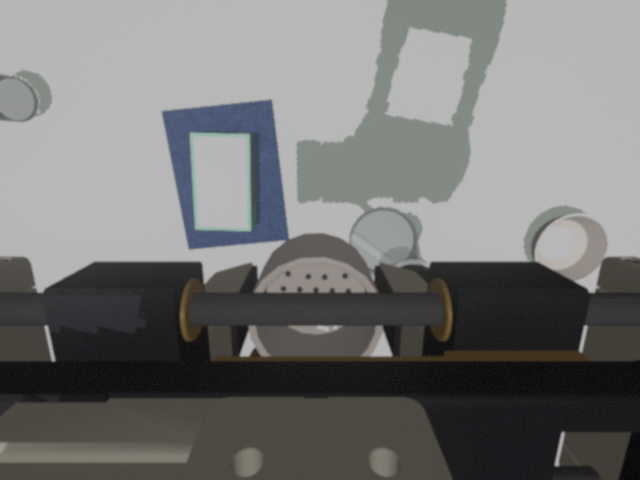

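The held funnel is at (316,300), and the flask neck is at about (405,262), hidden by the gripper. I'll shift away from the robot to expose it.

```bash
python3 -m handwheel '-0.3 0.1 0 0 0 0 -1; -0.6 0.2 0 0 0 0 -1; -0.75 0.25 0 0 0 0 -1; -0.75 0.25 0 0 0 0 -1; -0.75 0.25 0 0 0 0 -1'
python3 - <<'E'
from h import *
print(bot.get_obs()["tool_pos"])
w=viewer.capture("wrist"); save(w,"w4"); 
for n,p in(("w",w),):
  for k in("cone_mouth","plate_top_center"):
    for d in viewer.cut_out(k,p)[:2]:
      m=d["pixels"].astype(np.uint8); c=d["centre"]; print(n,k,d["score"],c,cv2.boundingRect(cv2.findNonZero(m)),onz(p,c,157))
      if k[0]=="p":
        pts=np.array([onz(p,q,35)[:2] for q in cv2.findNonZero(m)[:,0]],np.float32); print(cv2.minAreaRect(pts))
a=np.linspace(0,2*np.pi,60)
for c in([522,230],[530,228]):
  q=proj(w,np.c_[c[0]+22.5*np.cos(a),c[1]+22.5*np.sin(a),0*a+157]); print(c,q.min(0),q.max(0))
E
```

```text
time: 8.33
tool_pos: [562.7, 177.7, 275.9]
tcp_rot: [-3.142, -0.001, -2.871]
contact_force: [0.2, 0.9, -1.8]
grip_width: 56.0
finger_force: 29.9
[562.68303912 177.71447732 275.89348036]
w cone_mouth 0.81 [372.7, 184.7] (325, 144, 95, 82) [517.72774905 211.36910087 157.        ]
w plate_top_center 0.68 [196.7, 112.2] (161, 57, 69, 110) [501.35250987  67.09164604 157.        ]
((503.6722412109375, 25.671937942504883), (111.87702178955078, 69.6308364868164), 13.839935302734375)
[522, 230] [365.07659242 167.5241065 ] [421.64517177 223.62594707]
[530, 228] [359.69041362 176.77466179] [415.88770414 232.16656958]
```

View pics/w4.png

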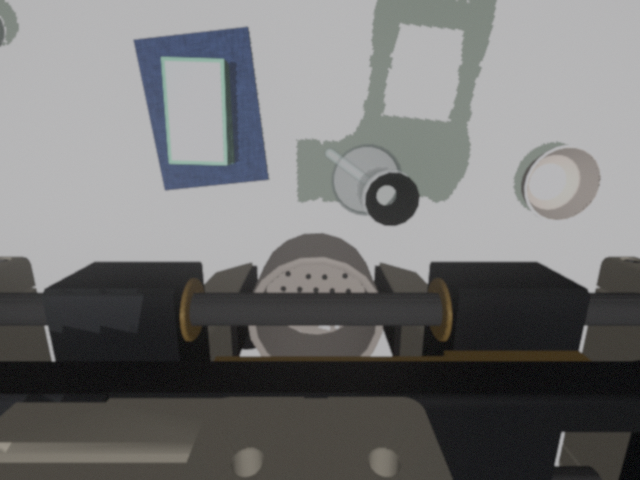

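The cone mouth shows at (391,199), which puts it at about (524,228.5).

```bash
python3 -m handwheel '0.12 0.3 0 0 0 0 -1; 0.24 0.59 0 0 0 0 -1; 0.24 0.59 0 0 0 0 -1; 0.24 0.59 0 0 0 0 -1; 0.24 0.59 0 0 0 0 -1'
python3 -m handwheel '0 0 0.15 0 0 0 -1; 0 0 0.3 0 0 0 -1; 0 0 0.45 0 0 0 -1; 0 0 0.6 0 0 0 -1; 0 0 0.6 0 0 0 -1; 0 0 0.6 0 0 0 -1'
python3 - <<'E'
from h import *
rows([524,228.5,168])
s=viewer.capture("scene"); save(s,"s2",(220,540,80,300))
E
```

```text
time: 8.9
tool_pos: [523.6, 228.0, 277.3]
tcp_rot: [-3.141, 0.001, -2.87]
contact_force: [0.6, -0.0, -2.0]
grip_width: 56.1
finger_force: 29.9
time: 9.4
tool_pos: [523.8, 227.6, 216.4]
tcp_rot: [-3.141, -0.001, -2.872]
contact_force: [-0.1, 0.7, -1.3]
grip_width: 55.6
finger_force: 29.9
shift [-0.005   0.0087  0.4842] turn [0. 0. 0.]
```

View pics/s2.png

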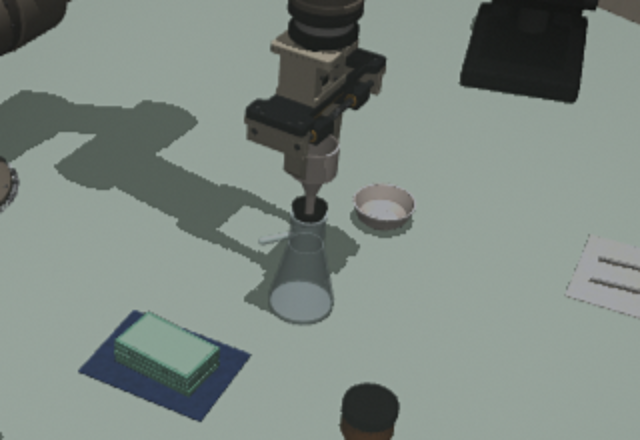

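The stem, at (310,200) in the crop, is entering the black cone centrally. I'll carry on down slowly.

```bash
python3 -m handwheel '0 0.01 0.08 0 0 0 -1; 0 0.01 0.16 0 0 0 -1; 0 0.01 0.24 0 0 0 -1; 0 0.01 0.32 0 0 0 -1; 0 0.01 0.38 0 0 0 -1; 0 0.01 0.42 0 0 0 -1; 0 0.01 0.44 0 0 0 -1; 0 0.01 0.44 0 0 0 -1'
python3 -m handwheel '0 0 0.01 0 0 0 -1; 0 0 0.02 0 0 0 -1; 0 0 0.03 0 0 0 -1; 0 0 0.03 0 0 0 -1'
```

```text
time: 10.12
tool_pos: [523.2, 229.6, 172.2]
tcp_rot: [3.142, -0.001, -2.87]
contact_force: [0.1, -0.3, -1.3]
grip_width: 55.5
finger_force: 29.9
time: 10.45
tool_pos: [523.3, 229.6, 169.9]
tcp_rot: [3.142, 0.0, -2.871]
contact_force: [-1.9, 0.1, 1.0]
grip_width: 55.9
finger_force: 29.9
```

```bash
python3 -m handwheel '0 0 0.01 0 0 0 -1; 0 0 0.02 0 0 0 -1; 0 0 0.02 0 0 0 -1'
python3 -m handwheel '0 0 0.005 0 0 0 -1; 0 0 0.01 0 0 0 -1; 0 0 0.01 0 0 0 -1'
```

```text
time: 10.7
tool_pos: [523.5, 229.6, 168.3]
tcp_rot: [3.142, 0.001, -2.87]
contact_force: [-1.3, -0.4, 3.4]
grip_width: 56.3
finger_force: 29.9
time: 10.95
tool_pos: [523.8, 229.7, 168.2]
tcp_rot: [3.142, 0.002, -2.87]
contact_force: [-2.8, -1.7, 9.6]
grip_width: 56.3
finger_force: 29.9
```

```bash
python3 -m handwheel '0 0 -0.01 0 0 0 -1; 0 0 -0.01 0 0 0 0.4; 0 0 -0.01 0 0 0 0.6; 0 0 -0.01 0 0 0 1; 0 0 -0.01 0 0 0 1; 0 0 -0.01 0 0 0 1; 0 0 -0.01 0 0 0 1'
python3 -m handwheel '0 0 -0.2 0 0 0 1; 0 0 -0.4 0 0 0 1; 0 0 -0.6 0 0 0 1; 0 0 -0.8 0 0 0 1; 0 0 -0.8 0 0 0 1'
python3 -m handwheel '-0.4 -0.1 0 0 0 0 1; -0.7 -0.2 0 0 0 0 1; -0.7 -0.2 0 0 0 0 1; -0.7 -0.2 0 0 0 0 1; -0.7 -0.2 0 0 0 0 1'
python3 - <<'E'
from h import *
s=viewer.capture("scene"); w=viewer.capture("wrist")
im=np.hstack([cv2.resize(w["frame"][:,:,::-1],(480,360)),s["frame"][120:300,320:480,::-1].repeat(2,0).repeat(2,1)]); cv2.imwrite("pics/c5.png",im)
d=viewer.cut_out("funnel_bowl",w)[0]; print(d["score"],d["centre"],cv2.boundingRect(cv2.findNonZero(d["pixels"].astype(np.uint8))))
a=np.linspace(0,2*np.pi,60)
for z in(198,203):
 for c in([524,229],[527,229]):
  q=proj(w,np.c_[c[0]+28*np.cos(a),c[1]+28*np.sin(a),0*a+z]); print(z,c,q.min(0),q.max(0))
E
```

```text
time: 11.53
tool_pos: [523.4, 229.6, 167.6]
tcp_rot: [3.141, -0.0, -2.871]
contact_force: [-0.2, 0.4, -0.1]
grip_width: 90.1
finger_force: 0.0
time: 11.95
tool_pos: [525.1, 230.1, 252.0]
tcp_rot: [3.141, 0.008, -2.87]
contact_force: [-0.1, 0.9, 0.1]
grip_width: 92.0
finger_force: 0.0
time: 12.37
tool_pos: [595.6, 229.0, 246.6]
tcp_rot: [3.141, -0.002, -2.871]
contact_force: [-0.9, 0.4, 0.7]
grip_width: 92.0
finger_force: 0.0
0.67 [348.1, 143.2] (303, 88, 96, 101)
198 [524, 229] [301.03363381  86.47873023] [398.77300821 187.5849878 ]
198 [527, 229] [299.68705214  92.05339098] [397.07214496 192.4392756 ]
203 [524, 229] [300.66710497  85.06134291] [400.8281097  188.67865513]
203 [527, 229] [299.28872229  90.78371898] [399.07770599 193.64457066]
```

View pics/c5.png

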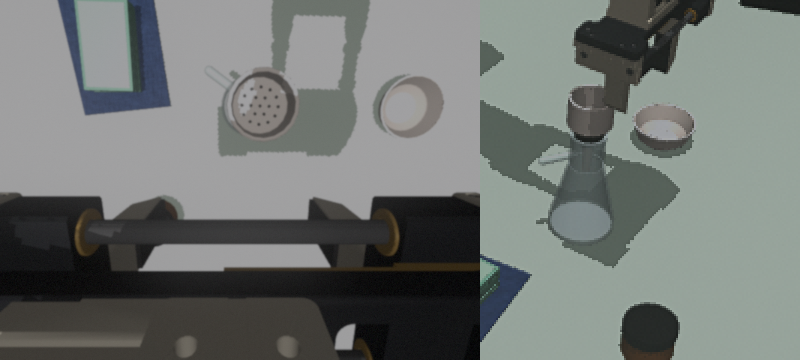

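The funnel sits home and upright (rim bounding box 303–399, 88–189 in the wrist image, matching a rim height of 198 mm and centre of about (525,229)). Next, the plate.

```bash
python3 -m handwheel '0.1 -0.4 0 0 0 0 1; 0.2 -0.75 0 0 0 0 1; 0.3 -1 0 0 0 0 1; 0.3 -1 0 0 0 0 1'
python3 -m handwheel '0.25 -0.35 0.2 0 0 0 1; 0.5 -0.7 0.5 0 0 0 1; 0.5 -0.7 0.9 0 0 0 1; 0.5 -0.7 0.9 0 0 0 1; 0.5 -0.7 0.9 0 0 0 1; 0.5 -0.7 0.9 0 0 0 1'
cat > pl.py <<'E'
from h import *
def plate(w,z=35):
    d=viewer.cut_out("plate_top_center",w)[0]; m=d["pixels"].astype(np.uint8)
    c=max(cv2.findContours(m,0,1)[0],key=cv2.contourArea)[:,0]
    pts=np.array([onz(w,q+0.0,z)[:2] for q in c],np.float32); print(d["score"],cv2.boundingRect(c),cv2.minAreaRect(pts))
E
python3 - <<'E'
from pl import *
o=bot.get_obs(); print(o["tool_pos"])
w=viewer.capture("wrist"); save(w,"w6"); plate(w); plate(viewer.capture("top"))
Rt=R.from_euler('xyz',o["tcp_rot"])
E
```

```text
time: 12.85
tool_pos: [593.4, 120.3, 248.5]
tcp_rot: [-3.14, -0.0, -2.874]
contact_force: [0.1, -0.2, 0.7]
grip_width: 91.9
finger_force: 0.0
time: 13.35
tool_pos: [565.3, 44.9, 158.9]
tcp_rot: [3.141, 0.001, -2.87]
contact_force: [0.7, 0.3, -0.5]
grip_width: 91.3
finger_force: 0.0
[565.26549713  44.89490479 158.88604433]
0.7 (270, 68, 90, 147) ((503.62799072265625, 24.93686294555664), (110.2087173461914, 66.90631866455078), 13.14060115814209)
0.7 (205, 248, 28, 26) ((528.7928466796875, 254.4393310546875), (62.500999450683594, 67.77096557617188), 1.2412056922912598)
```

View pics/w6.png

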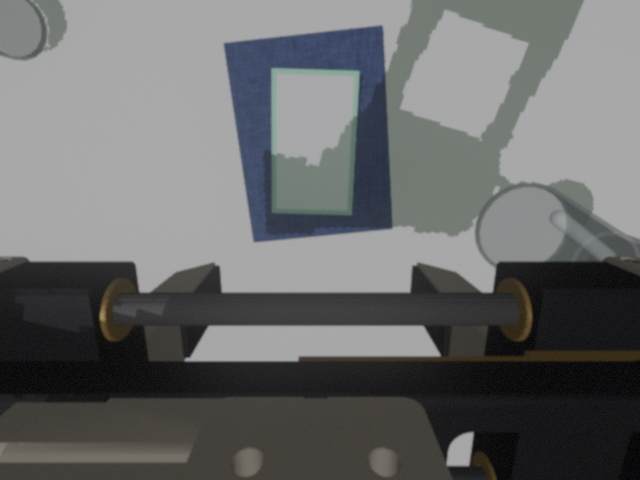

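The plate shows at corners (271,68), (360,70), (352,215) and (271,213) on the mat. I'll refine the yaw from its corners.

Run:
```python
from pl import *
w=viewer.capture("wrist"); d=viewer.cut_out("plate_top_center",w)[0]; m=d["pixels"].astype(np.uint8)
c=max(cv2.findContours(m,0,1)[0],key=cv2.contourArea)
q=cv2.approxPolyN(cv2.convexHull(c),4)[0].astype(float); P=np.array([onz(w,x,35)[:2] for x in q]); print(q.round(1).tolist(),P.round(1).tolist(),P.mean(0))
e=np.roll(P,-1,0)-P; print(np.linalg.norm(e,axis=1),np.degrees(np.arctan2(e[:,1],e[:,0]))%90)
rows([503.5,25.2,90],rpy=[np.pi,0,np.radians(180+13.4)])
```

```text
[[361.0, 68.0], [353.0, 213.0], [271.0, 213.0], [271.0, 66.0]] [[441.7, 44.4], [548.4, 71.2], [566.6, 6.2], [458.4, -20.4]] [503.79329183  25.31921036]
[109.98074682  67.51690283 111.42124481  66.92089519] [14.09677216 15.67096291 13.80272699 14.45272796]
shift [ 0.6491 -0.0202  0.6876] turn [-0.0002  0.0007  0.0122]
```

```bash
python3 -m handwheel '0.3 -0.01 0.2 0 0 0.007 1; 0.65 -0.01 0.5 0 0 0.007 1; 0.65 -0.01 0.8 0 0 0.007 1; 0.65 -0.01 0.99 0 0 0.007 1; 0.65 -0.01 0.99 0 0 0.007 1; 0.65 -0.01 0.99 0 0 0.007 1; 0.65 -0.01 0.99 0 0 0.007 1; 0.65 -0.01 0.99 0 0 0.007 1'
python3 -c "
from h import *
rows([503.7,25.2,29.5],rpy=[np.pi,0,np.radians(180+14.2)])
w=viewer.capture('wrist');rows([503.7,25.2,29.5],rpy=[np.pi,0,np.radians(180+14.2)]);save(w,'w7')"
```

```text
time: 14.32
tool_pos: [503.8, 25.5, 60.3]
tcp_rot: [-3.14, 0.003, -2.892]
contact_force: [0.4, 0.4, -0.0]
grip_width: 92.1
finger_force: 0.0
shift [ 0.0029 -0.0024  0.3084] turn [-0.0004  0.001   0.0005]
shift [ 0.0006 -0.0031  0.3071] turn [-0.0003  0.001   0.0005]
```

View pics/w7.png

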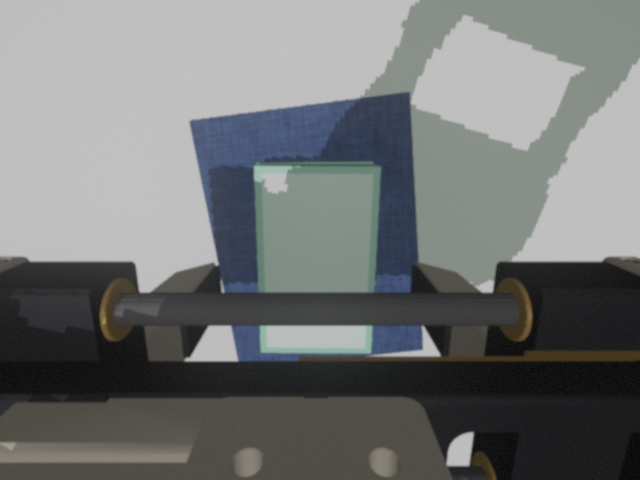

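The plate is centred between the fingers (columns 254–381) and square to them.

```bash
python3 -m handwheel '0 0 0.12 0 0 0 1; 0 0 0.22 0 0 0 1; 0 0 0.29 0 0 0 1; 0 0 0.305 0 0 0 1; 0 0 0.305 0 0 0 1; 0 0 0.305 0 0 0 1; 0 0 0.305 0 0 0 1'
python3 -m handwheel '0 0 0 0 0 0 0.6; 0 0 0 0 0 0 0.6; 0 0 0 0 0 0 0.6; 0 0 0 0 0 0 0.5; 0 0 0 0 0 0 0.45; 0 0 0 0 0 0 0.4; 0 0 0 0 0 0 -1; 0 0 0 0 0 0 -1'
```

```text
time: 14.95
tool_pos: [502.6, 25.5, 28.6]
tcp_rot: [-3.141, 0.001, -2.893]
contact_force: [0.8, 0.8, -0.8]
grip_width: 91.9
finger_force: 0.0
time: 15.62
tool_pos: [502.3, 25.5, 28.3]
tcp_rot: [3.142, 0.0, -2.893]
contact_force: [0.0, 0.8, 0.8]
grip_width: 65.5
finger_force: 30.0
```

```bash
python3 -m handwheel '-0.02 0 0 0 0 0 -1; -0.04 0 0 0 0 0 -1; -0.07 0 0 0 0 0 -1; -0.1 0 0 0 0 0 -1; -0.14 0 0 0 0 0 -1; -0.18 0 0 0 0 0 -1; -0.2 0 0 0 0 0 -1; -0.2 0 0 0 0 0 -1'
python3 - <<'E'
from h import *
w=viewer.capture("wrist"); s=viewer.capture("scene")
im=np.hstack([cv2.resize(w["frame"][:,:,::-1],(480,360)),s["frame"][190:310,230:390,::-1].repeat(2,0).repeat(2,1)[:,:320].copy() if 0 else cv2.resize(s["frame"][190:310,260:366,::-1],(320,360))]); cv2.imwrite("pics/c8.png",im)
E
```

```text
time: 16.28
tool_pos: [522.4, 30.6, 28.3]
tcp_rot: [-3.141, 0.001, -2.892]
contact_force: [-1.9, 0.5, 3.1]
grip_width: 65.5
finger_force: 30.0
```

View pics/c8.png

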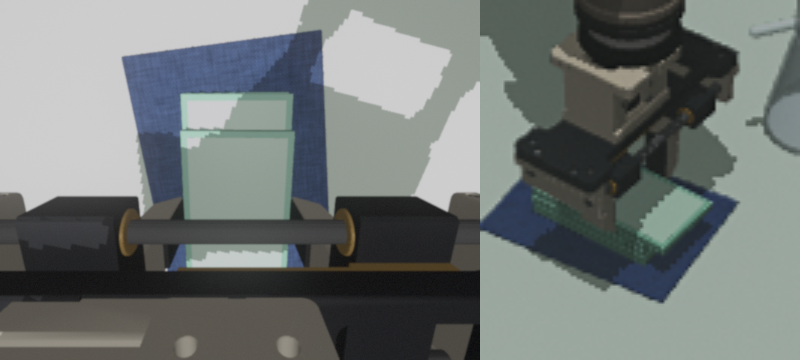

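The top plate has slid 20 mm off the second (exposed band at rows 93–130) and the lower stack looks unmoved. That was my 12th picture, two over the limit of 10, so from here I check by numbers only.

```bash
python3 -m handwheel '-0.04 0 0 0 0 0 -1; -0.08 0 0 0 0 0 -1; -0.13 0 0 0 0 0 -1; -0.19 0 0 0 0 0 -1; -0.26 0 0 0 0 0 -1; -0.34 0 0 0 0 0 -1; -0.42 0 0 0 0 0 -1; -0.5 0 0 0 0 0 -1'
python3 -m handwheel '-0.08 0 0 0 0 0 -1; -0.16 0 0 0 0 0 -1; -0.24 0 0 0 0 0 -1; -0.32 0 0 0 0 0 -1; -0.4 0 0 0 0 0 -1; -0.46 0 0 0 0 0 -1; -0.5 0 0 0 0 0 -1; -0.5 0 0 0 0 0 -1'
python3 -m handwheel '-0.06 0 0 0 0 0 -1; -0.08 0 0 0 0 0 -1; -0.08 0 0 0 0 0 -1; -0.08 0 0 0 0 0 -1'
python3 - <<'E'
from h import *
w=viewer.capture("wrist")
for d in viewer.cut_out("plate_top_center",w):
  m=d["pixels"].astype(np.uint8)
  c=max(cv2.findContours(m,0,1)[0],key=cv2.contourArea)[:,0]
  for z in (27,35): print(d["score"],cv2.boundingRect(c),cv2.minAreaRect(np.array([onz(w,q+0.,z)[:2] for q in c],np.float32)))
E
```

```text
time: 17.05
tool_pos: [570.3, 42.8, 28.1]
tcp_rot: [3.141, -0.0, -2.893]
contact_force: [-2.1, -1.3, 1.8]
grip_width: 65.2
finger_force: 30.0
time: 17.72
tool_pos: [619.4, 55.3, 28.0]
tcp_rot: [-3.142, 0.001, -2.892]
contact_force: [-0.6, -0.5, -1.3]
grip_width: 65.5
finger_force: 30.0
time: 18.05
tool_pos: [626.2, 57.0, 28.2]
tcp_rot: [3.141, -0.0, -2.892]
contact_force: [-0.4, 0.2, -1.8]
grip_width: 65.4
finger_force: 30.0
0.85 (240, 171, 153, 121) ((602.0640869140625, 50.41284942626953), (58.43185043334961, 70.12178802490234), 14.118462562561035)
0.85 (240, 171, 153, 121) ((600.0114135742188, 49.89009094238281), (55.5035400390625, 66.607666015625), 14.118419647216797)
```

```bash
python3 -m handwheel '0 0 -0.1 0 0 0 -1; 0 0 -0.25 0 0 0 -1; 0 0 -0.4 0 0 0 -1; 0 0 -0.6 0 0 0 -1; 0 0 -0.8 0 0 0 -1; 0 0 -1 0 0 0 -1'
python3 -m handwheel '0 0 -0.25 0 0 0 -1; 0 0 -0.5 0 0 0 -1; 0 0 -0.75 0 0 0 -1; 0 0 -1 0 0 0 -1; 0 0 -1 0 0 0 -1; 0 0 -1 0 0 0 -1'
python3 - <<'E'
from h import *
rows([525,228.5,228],rpy=[np.pi,0,np.radians(194.2)])
w=viewer.capture("wrist")
for k in("plate_top_center","funnel_bowl"):
 for d in viewer.cut_out(k,w)[:2]:
  m=d["pixels"].astype(np.uint8)
  c=max(cv2.findContours(m,0,1)[0],key=cv2.contourArea)[:,0]
  print(k,d["score"],cv2.boundingRect(c),cv2.minAreaRect(np.array([onz(w,q+0.,35) [:2] for q in c],np.float32)))
s=viewer.capture("scene");d=viewer.cut_out("funnel_bowl",s)[0];print(d["score"],d["centre"],onz(s,d["centre"],179))
E
```

```text
time: 18.65
tool_pos: [626.1, 57.0, 130.0]
tcp_rot: [-3.142, 0.0, -2.893]
contact_force: [0.2, 0.6, -1.7]
grip_width: 65.4
finger_force: 30.0
time: 19.15
tool_pos: [626.7, 57.0, 230.4]
tcp_rot: [-3.141, 0.004, -2.893]
contact_force: [-0.8, 0.1, -1.6]
grip_width: 65.6
finger_force: 30.0
shift [0.5634 1.9128 0.0196] turn [-0.0003  0.0012  0.0004]
plate_top_center 0.7 (240, 172, 153, 120) ((653.5311279296875, 63.2033576965332), (128.6991424560547, 155.5624237060547), 14.308801651000977)
funnel_bowl 0.57 (576, 113, 64, 97) ((515.76318359375, 327.1978759765625), (99.30889129638672, 61.129600524902344), 27.446340560913086)
0.66 [380.1, 183.6] [560.57619996 215.13101764 179.        ]
```

```bash
python3 -m handwheel '-0.05 0.25 0 0 0 0 -1; -0.1 0.5 0 0 0 0 -1; -0.2 0.75 0 0 0 0 -1; -0.3 1 0 0 0 0 -1; -0.3 1 0 0 0 0 -1; -0.3 1 0 0 0 0 -1'
python3 - <<'E'
from h import *
np.set_printoptions(suppress=True,precision=1)
w=viewer.capture("wrist"); t=viewer.capture("top"); s=viewer.capture("scene")
a=np.linspace(0,2*np.pi,60)
for n,p in(("w",w),("s",s),("t",t)):
 for d in viewer.cut_out("funnel_bowl",p)[:1]:
  m=d["pixels"].astype(np.uint8); x,y,ww,h=cv2.boundingRect(cv2.findNonZero(m)); print(n,d["score"],d["centre"],[x,y],[x+ww,y+h])
  X=np.vstack([np.c_[525+28*np.cos(a),229+28*np.sin(a),0*a+z] for z in(198,160)])
  q=proj(p,X); print("  pred",q.min(0),q.max(0),"rim",q[:60].min(0),q[:60].max(0))
print(bot.get_obs()["tool_pos"]); rows([525,228.5,228])
E
```

```text
time: 19.9
tool_pos: [630.2, 162.7, 226.9]
tcp_rot: [3.141, -0.002, -2.89]
contact_force: [0.6, -1.6, -1.8]
grip_width: 65.4
finger_force: 30.0
w 0.82 [488.2, 106.2] [421, 45] [553, 160]
  pred [418.8  43.6] [551.8 161. ] rim [440.1  43.6] [551.8 161. ]
t 0.82 [216.0, 261.3] [206, 249] [233, 271]
  pred [205.2 247.5] [232.6 272.8] rim [205.2 247.5] [230.2 272.5]
[630.7 160.3 228.2]
shift [0.9 0.9 0. ] turn [0. 0. 0.]
```

```bash
python3 -m handwheel '0.2 0.2 0 0 0 0 -1; 0.4 0.4 0 0 0 0 -1; 0.6 0.6 0 0 0 0 -1; 0.8 0.8 0 0 0 0 -1; 0.9 0.9 0 0 0 0 -1; 0.9 0.9 0 0 0 0 -1; 0.9 0.9 0 0 0 0 -1; 0.9 0.9 0 0 0 0 -1'
python3 -c "
from h import *
rows([525.2,229,199.3],rpy=[np.pi,0,np.radians(194.2)])"
```

```text
time: 20.87
tool_pos: [522.5, 225.7, 228.5]
tcp_rot: [-3.141, 0.001, -2.893]
contact_force: [0.2, -0.4, -1.5]
grip_width: 65.4
finger_force: 30.0
shift [-0.0345  0.0256  0.2917] turn [-0.0001  0.0004  0.0002]
```

```bash
python3 -m handwheel '-0.03 0.025 0.06 0 0 0 -1; -0.03 0.025 0.12 0 0 0 -1; -0.03 0.025 0.18 0 0 0 -1; -0.03 0.025 0.22 0 0 0 -1; -0.03 0.025 0.25 0 0 0 -1; -0.03 0.025 0.26 0 0 0 -1; -0.03 0.025 0.26 0 0 0 -1; -0.03 0.025 0.26 0 0 0 -1'
python3 -m handwheel '0 0 0.01 0 0 0 -1; 0 0 0.02 0 0 0 -1; 0 0 0.02 0 0 0 -1; 0 0 0.02 0 0 0 -1'
```

```text
time: 21.53
tool_pos: [523.7, 229.5, 202.4]
tcp_rot: [3.142, 0.0, -2.893]
contact_force: [-0.2, 0.1, -1.4]
grip_width: 65.2
finger_force: 30.0
time: 21.87
tool_pos: [523.6, 229.6, 200.3]
tcp_rot: [3.142, 0.0, -2.892]
contact_force: [-0.4, 1.1, -1.2]
grip_width: 65.5
finger_force: 30.0
```

```bash
python3 -m handwheel '0 0 0.005 0 0 0 -1; 0 0 0.01 0 0 0 -1; 0 0 0.01 0 0 0 -1; 0 0 0.01 0 0 0 -1'
python3 -m handwheel '0 0 0.005 0 0 0 -1; 0 0 0.005 0 0 0 -1; 0 0 0.005 0 0 0 -1'
```

```text
time: 22.2
tool_pos: [523.7, 229.6, 199.3]
tcp_rot: [3.141, 0.0, -2.892]
contact_force: [-0.2, 0.3, -1.2]
grip_width: 65.6
finger_force: 30.0
time: 22.45
tool_pos: [523.8, 229.6, 199.3]
tcp_rot: [3.141, 0.001, -2.893]
contact_force: [-0.7, 0.4, 3.0]
grip_width: 65.5
finger_force: 30.0
```

```bash
python3 -m handwheel '0 0 0 0 0 0 0.5; 0 0 0 0 0 0 0.6; 0 0 0 0 0 0 1; 0 0 0 0 0 0 1; 0 0 0 0 0 0 1; 0 0 0 0 0 0 1; 0 0 0 0 0 0 1'
python3 -m handwheel '0 0 -0.1 0 0 0 1; 0 0 -0.3 0 0 0 1; 0 0 -0.5 0 0 0 1; 0 0 -0.7 0 0 0 1; 0 0 -0.7 0 0 0 1; 0 0 -0.7 0 0 0 1'
python3 -m handwheel '-0.3 0 0 0 0 0 1; -0.6 0 0 0 0 0 1; -0.8 0 0 0 0 0 1; -0.8 0 0 0 0 0 1; -0.8 0 0 0 0 0 1'
python3 - <<'E'
from h import *
np.set_printoptions(suppress=True,precision=1)
w=viewer.capture("wrist"); s=viewer.capture("scene"); t=viewer.capture("top")
for d in viewer.cut_out("plate_top_center",w)[:3]:
  m=d["pixels"].astype(np.uint8); c=max(cv2.findContours(m,0,1)[0],key=cv2.contourArea)[:,0]
  for z in(206,27): print(d["score"],cv2.boundingRect(c),cv2.minAreaRect(np.array([onz(w,q+0.,z)[:2] for q in c],np.float32)))
a=np.linspace(0,2*np.pi,60)
d=viewer.cut_out("funnel_bowl",s)
for d in d[:1]: print("funnel s",d["score"],d["centre"],cv2.boundingRect(d["pixels"].astype(np.uint8)),proj(s,[[525,229,179]]))
for k in("flask","dish","sample_jar","wash_bottle","beaker_rim"):
  print(k,[(d["score"],d["centre"]) for d in viewer.recognise(k,t)[:2]])
for d in viewer.cut_out("plate_top_center",t)[:2]:
  c=max(cv2.findContours(d["pixels"].astype(np.uint8),0,1)[0],key=cv2.contourArea)[:,0]
  for z in(206,27): print("t",d["score"],cv2.minAreaRect(np.array([onz(t,q+0.,z)[:2] for q in c],np.float32)))
E
```

```text
time: 23.03
tool_pos: [523.5, 229.5, 198.6]
tcp_rot: [3.142, -0.0, -2.893]
contact_force: [0.2, 0.7, 0.4]
grip_width: 91.5
finger_force: 0.0
time: 23.53
tool_pos: [524.1, 229.7, 270.3]
tcp_rot: [3.141, 0.003, -2.893]
contact_force: [-0.5, 0.5, -0.0]
grip_width: 91.5
finger_force: 0.0
time: 23.95
tool_pos: [601.0, 249.0, 266.6]
tcp_rot: [-3.142, -0.003, -2.893]
contact_force: [0.1, -0.5, -0.3]
grip_width: 91.6
finger_force: 0.0
0.82 (259, 20, 116, 194) ((525.1756591796875, 229.22988891601562), (110.29307556152344, 65.90422821044922), 13.95046329498291)
0.82 (259, 20, 116, 194) ((516.0545654296875, 226.81973266601562), (200.3415069580078, 119.71153259277344), 13.950477600097656)
funnel s 0.75 [371.7, 183.8] (364, 175, 22, 13) [[373.7 174.6]]
flask [(0.75, [240.0, 260.5])]
dish [(0.86, [133.1, 280.8])]
sample_jar [(0.89, [263.0, 184.0])]
wash_bottle [(0.63, [500.8, 308.3])]
beaker_rim [(0.64, [412.7, 284.9])]
t 0.94 ((528.5867309570312, 212.57606506347656), (110.6572265625, 31.349895477294922), 14.42366886138916)
t 0.94 ((534.54736328125, 240.67103576660156), (125.10028839111328, 35.44169998168945), 14.423738479614258)
```

```bash
python3 -m handwheel '0 -0.4 -0.2 0 0 0 1; 0 -0.8 -0.2 0 0 0 1; 0 -1 -0.2 0 0 0 1; 0 -1 -0.2 0 0 0 1; 0 -1 -0.2 0 0 0 1'
python3 -m handwheel '0 -0.4 0 0 0 0 1; 0 -0.8 0 0 0 0 1; 0 -1 0 0 0 0 1; 0 -1 0 0 0 0 1; 0 -1 0 0 0 0 1'
python3 - <<'E'
from h import *
t=viewer.capture("top"); s=viewer.capture("scene")
for n,p in(("t",t),("s",s)):
  print(n,[(k,d["score"],d["centre"]) for k in("dish","sample_jar","wash_bottle") for d in viewer.recognise(k,p)[:1]])
for d in viewer.cut_out("plate_top_center",t)[:2]:
  c=max(cv2.findContours(d["pixels"].astype(np.uint8),0,1)[0],key=cv2.contourArea)[:,0]
  for z in(206,27): print("t",d["score"],cv2.minAreaRect(np.array([onz(t,q+0.,z)[:2] for q in c],np.float32)))
print(bot.close_job())
E
```

```text
time: 24.92
tool_pos: [626.0, 151.2, 288.7]
tcp_rot: [3.141, -0.0, -2.895]
contact_force: [0.4, -0.1, 0.3]
grip_width: 91.7
finger_force: 0.0
time: 25.33
tool_pos: [650.4, 55.8, 288.4]
tcp_rot: [3.141, -0.0, -2.893]
contact_force: [0.2, -0.2, 1.0]
grip_width: 91.7
finger_force: 0.0
t [('wash_bottle', 0.77, [499.8, 307.5])]
s [('dish', 0.91, [411.7, 182.3]), ('sample_jar', 0.86, [401.0, 286.9]), ('wash_bottle', 0.8, [103.3, 314.7])]
t 0.75 ((524.2855834960938, 230.2025146484375), (112.92481994628906, 69.57581329345703), 14.103472709655762)
t 0.75 ((529.6847534179688, 260.5981140136719), (127.66383361816406, 78.65689849853516), 14.103490829467773)
the job is handed in; nothing more can be done
None
```

The job is handed in at about 25 s; no verdict was returned. The funnel is seated in the cone and the top plate lies level and centred on it; jar, dish and bottle looked unmoved, but the lower plates, flask and beaker weren't re-measured at the end, and I viewed 12 pictures, two over the limit of 10.

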